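Check the gap between two ceramic blocks with the go gauge

ROBOT

A 6-joint arm with a two-finger parallel gripper is mounted at the origin on the work surface. World frame = base frame: x ahead of the robot, y to its left, z up, the work surface at z = 0. Lengths are in mm, angles in degrees, forces in N, time in s.
With the tool pointing down it reaches from about 300 to 850 mm from the base axis. Payload 4.2 kg.
Tool frame: the origin (TCP) lies midway between the tips of the shut fingers; the grasp point (between the pads) lies 19 mm behind it; z points along the fingers, y is the line along which they close (so a half turn about z gives the same grasp; the last joint's range is limited). The gripper opens to 91 mm and grips with 3 to 60 N. Pads are 32 mm wide; open, the fingers measure 118 mm over their backs; the gripper's body (76 mm by 178 mm) begins 60 mm behind the grasp point.
Start: joints at [67.724, 18.312, 89.639, -0, 72.044, -1.146], TCP at [207.289, 536.353, 213.976] pointing down, gripper open.
Joint ranges: [-177.97, 177.97], [-48.28, 115.42], [12.27, 149.76], [-77.06, 257.06], [2.81, 150.46], [-146.56, 146.56]. Speed limits (degrees/s): [147.25, 147.25, 180, 180, 180, 180].

INTERFACE

Orientations are given as [roll, pitch, yaw] about the fixed x, y, z axes, in that order (R = Rz(yaw) Ry(pitch) Rx(roll)).
In Python, from workcell import state, grab_frame, camera_model, workorder gives the robot as it stands.
- The arm moves only by the tool carry_out, never from a script. Its argument "commands" is a list of rows, each a list of 7 numbers: the turn, a rotation vector about the tool's x, y, z in degrees, then the shift along the tool's x, y, z in mm, then the opening, from -1 (shut) to 1 (fully open). In form: [[ax, ay, az, dx, dy, dz, hand], ...]. A call has 1 to 20 rows; each row is the pose to reach, as a shift and turn from the pose commanded when the call began, along the tool's axes at that moment; what a row does not reach only later rows make up. A row lasts 1/10 s, in which the tool goes at most 50 mm and 8.59 degrees, less where a joint would pass 70% of its speed; a pose out of reach is approached as far as the arm can. A call with a gripper value outside its range is refused whole. The fingers move at their own pace and stop on an object; "force" is the grip in N (left out, the last holds). Time passes only in rows, so rows that repeat a pose let the fingers close. It gives the time, the measured TCP pose, the force, the opening and the grip force at its end, in the units of the state.
- state(): the state, without advancing time (a new reading comes with each control period).
- grab_frame(name): name is "side" or "top" or "wrist"; returns the picture (384x512x3 uint8, red, green, blue); there is no depth.
- camera_model(name): a dict with "fx", "fy", "cx", "cy" (pixels), "dist" ([k1, k2, p1, p2, k3] as OpenCV has them; the pictures are not rectified), "origin" and "rotation" of the camera in the world; the wrist camera has in their place "mount" (4x4, takes a point from camera to tool coordinates, whose origin is the TCP and whose axes are the flange's). Camera axes: x right, y up, looking along -z (the intrinsics and any distortion apply to the point x, -y, -z); pixel columns grow to the right and rows downward; lengths in mm; the calibration is good to about 2 mm. A picture is of the moment at which its call begins: read the wrist's pose just before it. camera_model takes no time and is no camera call.
- workorder.job_done(): hands the job in; it is judged then, once.
The state is a dict: "time_s": time; "qpos": joint angles; "qvel": joint speeds; "effort": joint torques, N m; "ee_pos": TCP position; "ee_rot": TCP orientation; "force": force on the tool from outside, world axes, zero at the start; "torque": the same for the moment, N m; "gripper_width": finger opening in mm; "gripper_force": force on a finger pad.
Only numpy, scipy, OpenCV 4.12 (cv2) and the standard library are available. Lean on these libraries where they do the work, as an engineer would, in place of code of your own. Each camera call takes 0.05 s, during which the arm holds its last target. There are 200 camera calls.

TASK

Take the thin-bladed gauge (the one with the wide, flat-topped handle) out of the rack and slide its blade straight down into the gap between the two cream ceramic blocks, about midway along the gap, keeping hold of it until its handle sits fully home on the blocks; then let go and leave it standing there. Be gentle, ceramic chips: feel for the gap lightly rather than pushing hard on the blocks. Leave the other gauge in the rack, and do not disturb the jar and the ceramic disc that lie between the rack and the blocks.

Things in the scene. Friction and masses are not known exactly. Their poses are not given: they have to be found in the camera images.
- thin_gauge: Gauge to use, 120 mm tall, hanging blade down in the rack. Steel blade 6 mm thick (own x), 44 mm wide (own y), 60 mm long (own z 0 to 60). Above it a grey flat-topped handle 24 mm thick (x), 60 mm wide (y), 60 mm high (z 60 to 120): pinch it across the 24 mm at z about 95. The handle's underside is the shoulder that stops on the blocks. 0.22 kg. Origin: centre of the blade's lower edge, z up.
- thick_gauge: The other gauge, to be left in the rack: same height, blade 11 mm thick (too thick for the gap), grey handle 24 mm thick but only 44 mm wide, with a round domed top. Origin and axes as the thin gauge's.
- rack: Fixed low stand 240 mm long (own y), 80 mm wide (own x), 75 mm high: two aluminium rails along y with a 14 mm slot between them; the gauges hang in the slot, 110 mm apart, handles resting on the rails. Either gauge may be at either end. Origin: centre of its underside, z up.
- fixture: Fixed checking fixture: aluminium bed 220 mm (own x) by 130 mm (own y), 12 mm thick, a 30 mm high fence along each long side. On it stand two cream ceramic blocks, each 75 (x) x 90 (y) x 75 mm high, one behind the other along x, a gap between them. With the gauge home its blade's lower edge is 27 mm above the fixture's underside. Origin: centre of the underside, z up.
- gap_area (a point): Point over the fixture's centre at the height of the block tops, 87 mm above the table; axes as the fixture's. The gap is 9 mm wide, 75 mm deep, runs the whole 90 mm along y, open above and at its ends. The blocks were set down by hand: the gap's middle lies up to 10 mm to either side of this point along x, which is not measured. Along y the gap's middle is here.
- jar: Bystander between rack and fixture: white plastic jar, 44 mm across, 60 mm high. Origin: centre of underside.
- disc_a: Bystander between rack and fixture: cream ceramic disc 60 mm across, 6 mm thick, lying flat. Origin: centre of underside.
Mind the look-alikes: they are no part of the job. Leave any purple look-alike of the thin_gauge alone.

How it is judged:
By the outcome, as a careful person would: the job done as asked, in the order asked, and still so for the second after the job is handed in, with the robot touching nothing.
It also fails if it takes over 67 s, if anything falls off the work surface, if the arm or the gripper's body presses on something with over 40 N, if the wrist force passes 120 N, or if a joint passes its speed limit or range.

## Working session

There is one attempt and no reset: what is moved stays moved. The work goes in short steps, Python scripts to look and compute and a tool call to move; the robot and the scene stay as the last step left them, time stands still between calls to the robot, and variables do not carry over. Pictures are saved under pics/ and viewed, at most 10 in all, crops included, and the job is handed in when it is done.

Besides the shell and the picture viewer there is one more tool, called after "Request:" by a JSON object that holds its "name" and its "arguments". carry_out: Moves the arm, as the interface text tells. Its arguments: {"type":"object","properties":{"commands":{"type":"array"},"force":{"type":"number"}},"required":["commands"]}

```bash
mkdir -p pics && python3 - <<'E'
from workcell import *
import cv2,json
s=state();print({k:s[k] for k in('time_s','ee_pos','ee_rot','force','gripper_width')})
for n in('side','top','wrist'):
    cv2.imwrite(f'pics/{n}0.png',cv2.resize(grab_frame(n)[:,:,::-1],(800,600)));m=camera_model(n);print(n,m)
E
```

```text
{'time_s': 0.0, 'ee_pos': array([207.10580601, 535.89104131, 213.12950252]), 'ee_rot': array([-1.79902071e+02, -2.83728796e-03,  1.58868562e+02]), 'force': array([ 0.00825864, -0.42880588, -0.20434217]), 'gripper_width': 90.79548268148702}
side {'fx': 367.5634792470974, 'fy': 367.5634792470974, 'cx': 259.99813817517287, 'cy': 194.22082193873558, 'dist': array([-0.05889311,  0.        ,  0.        ,  0.        ,  0.        ]), 'origin': array([ 457.80847175, -414.42103719,  570.38975958]), 'rotation': array([ 43.13189258,  -0.66404841, -16.15320337])}
top {'fx': 378.98928763143726, 'fy': 378.98928763143726, 'cx': 254.44273146683537, 'cy': 193.68116288609187, 'dist': array([-0.05405997,  0.        ,  0.        ,  0.        ,  0.        ]), 'origin': array([422.34560947,  -5.03474792, 929.77889445]), 'rotation': array([ 11.05464226,   0.29897379, -89.25509636])}
wrist {'fx': 306.4260270806633, 'fy': 306.4260270806633, 'cx': 254.37747208595522, 'cy': 192.30109079068077, 'dist': array([-0.02389416,  0.        ,  0.        ,  0.        ,  0.        ]), 'mount': array([[-9.44827032e-04,  9.67726311e-01,  2.52001774e-01,
         6.95835811e+01],
       [ 9.99999373e-01,  7.62888024e-04,  8.19675291e-04,
        -8.32418330e-01],
       [ 6.00972211e-04,  2.52002390e-01, -9.67726425e-01,
        -1.69979143e+02],
       [ 0.00000000e+00,  0.00000000e+00,  0.00000000e+00,
         1.00000000e+00]])}
```

View pics/top0.png

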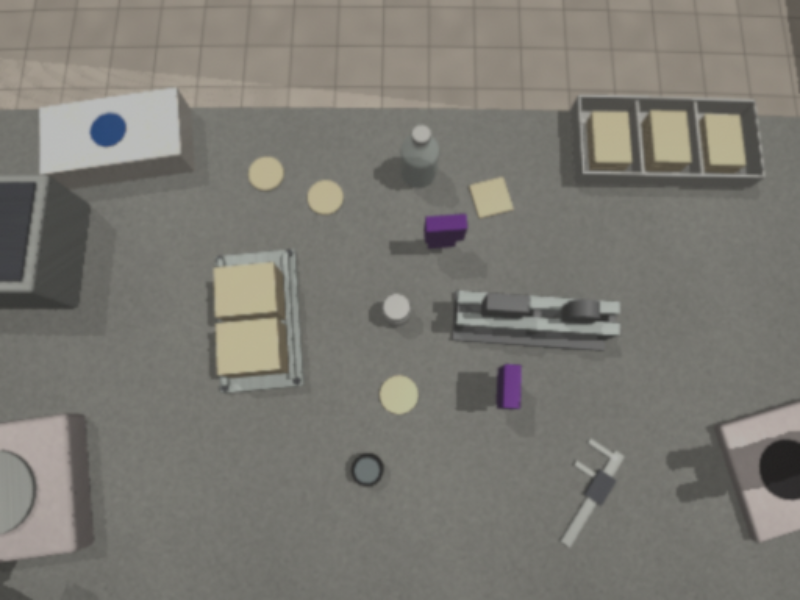

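View pics/side0.png

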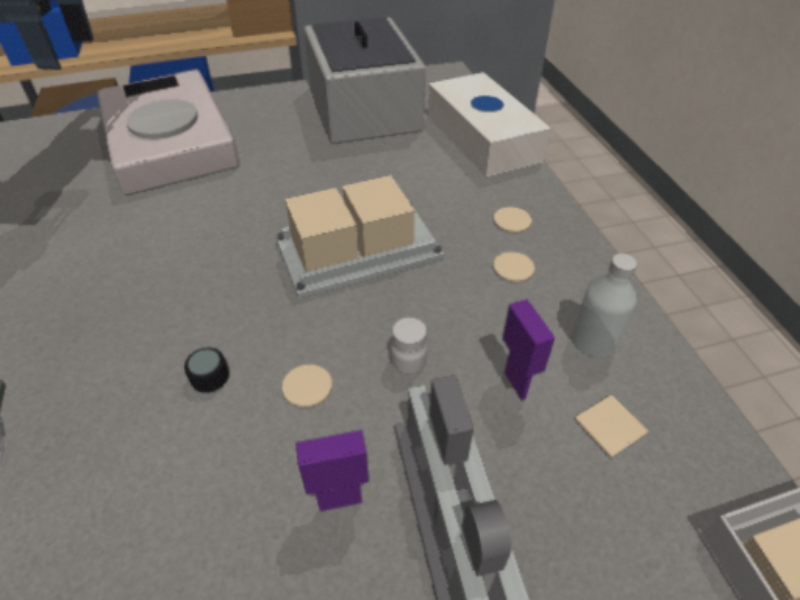

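The top view shows these candidates: a grey flat wide handle at (508,303), a grey domed handle at (580,310), and purple look-alikes at (446,228) and (511,386). I choose the grey flat one at (508,303), which is at (450,420) in the side view. The jar is at (397,308), disc at (399,394), and the fixture at about (255,320) with its gap at row ~319. I'll check the choice in a close crop.

```bash
cat > h.py <<'E'
import numpy as np,cv2
from workcell import *
from scipy.spatial.transform import Rotation as R
def rot(e): return R.from_euler('xyz',e,degrees=True)
def cam(n,s=None):
    m=camera_model(n)
    if n=='wrist':
        T=m['mount'];Rt=rot(s['ee_rot']).as_matrix()
        return m,Rt@T[:3,:3],Rt@T[:3,3]+s['ee_pos']
    return m,rot(m['rotation']).as_matrix(),np.array(m['origin'])
def K(m): return np.array([[m['fx'],0,m['cx']],[0,m['fy'],m['cy']],[0,0,1.]])
def w(n,uv,z,s=None):
    m,Rc,o=cam(n,s)
    p=cv2.undistortPoints(np.array(uv,float).reshape(-1,1,2),K(m),m['dist'])[:,0]
    d=np.c_[p[:,0],-p[:,1],-np.ones(len(p))]@Rc.T
    return o+d*((z-o[2])/d[:,2])[:,None]
def px(n,P,s=None):
    m,Rc,o=cam(n,s);c=(np.array(P,float).reshape(-1,3)-o)@Rc
    return cv2.projectPoints(c*[1,-1,-1],np.zeros(3),np.zeros(3),K(m),m['dist'])[0][:,0]
E
python3 - <<'E'
from h import *
im=grab_frame('top')[:,:,::-1]
a=cv2.resize(im[180:228,282:402],(800,320),interpolation=cv2.INTER_CUBIC)  # x6.667
b=cv2.resize(im[157:253,133:195],None,fx=2.9,fy=2.9,interpolation=cv2.INTER_CUBIC)
b=cv2.rotate(b,cv2.ROTATE_90_COUNTERCLOCKWISE)
c=np.zeros((600,800,3),np.uint8);c[:320]=a
# fixture crop, x4 unrotated doesn't fit; two side by side: rotated
b=cv2.resize(cv2.rotate(im[157:253,133:197],cv2.ROTATE_90_COUNTERCLOCKWISE),None,fx=4.3,fy=4.3,interpolation=cv2.INTER_CUBIC)
c[322:322+b.shape[0],:b.shape[1]]=b[:278]
cv2.imwrite('pics/crop1.png',c)
E
```

```text
(no output)
```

View pics/crop1.png

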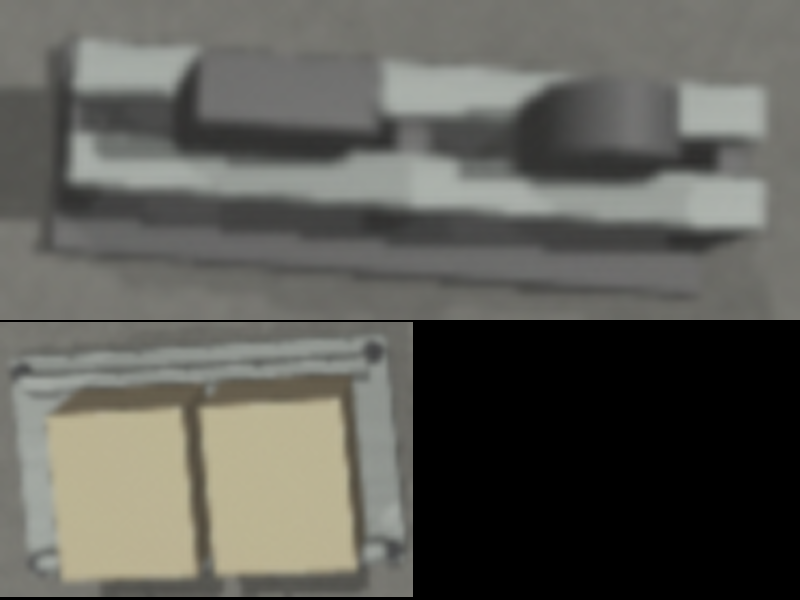

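The crop confirms it. The left handle at crop (290,88) is a flat, wide rectangle. The right one at (620,115) is domed and narrower. The gap runs between the blocks from crop (190,405) to (206,575).

```bash
python3 - <<'E'
from h import *
np.set_printoptions(precision=1,suppress=True)
A=lambda L:[(282+x/6.667-.43,180+y/6.667-.43) for x,y in L]
B=lambda L:[(133+63-(y-322)/4.3+.38,157+x/4.3-.38) for x,y in L]
def show(t,P):
    print(t);print(P[:,:2]); print('mid',P.mean(0)[:2],'edges',[(round(float(np.hypot(*e[:2])),1),round(float(np.degrees(np.arctan2(e[1],e[0]))),1)) for e in np.roll(P,-1,0)-P])
show('handle',w('top',A([(198,52),(383,55),(380,128),(193,124)]),135))
show('rack',w('top',A([(78,38),(765,88),(765,230),(68,183)]),75))
show('L',w('top',B([(48,415),(182,405),(198,576),(62,581)]),87))
show('R',w('top',B([(200,405),(340,397),(358,571),(215,576)]),87))
show('gap',w('top',B([(191,405),(206.5,576)]),87))
show('bed',w('top',B([(14,385),(385,340),(403,545),(30,572)]),12))
show('jar',w('top',[(397*.64,307*.64)],60)); show('disc',w('top',[(399*.64,394*.64)],6))
E
```

```text
handle
[[ 592.8 -120.6]
 [ 592.6 -180.2]
 [ 568.6 -178.6]
 [ 569.2 -118.6]]
mid [ 580.8 -149.5] edges [(59.7, -90.2), (24.0, 176.0), (60.0, 89.4), (23.7, -4.8)]
rack
[[ 610.1  -87.8]
 [ 595.4 -326.4]
 [ 545.6 -323.5]
 [ 559.3  -84. ]]
mid [ 577.6 -205.4] edges [(239.1, -93.5), (49.8, 176.7), (239.9, 86.7), (51.0, -4.2)]
L
[[645.6 186. ]
 [572.7 176.7]
 [563.  267.2]
 [636.9 275.4]]
mid [604.5 226.3] edges [(73.5, -172.8), (91.0, 96.1), (74.4, 6.3), (89.8, -84.5)]
R
[[563.  176.2]
 [489.6 168.3]
 [478.9 258.7]
 [553.9 266.6]]
mid [521.4 217.5] edges [(73.8, -173.9), (91.0, 96.8), (75.4, 6.0), (90.8, -84.2)]
gap
[[567.9 176.5]
 [558.4 266.9]]
mid [563.1 221.7] edges [(90.9, 96.0), (90.9, -84.0)]
bed
[[686.2 186.4]
 [470.9 150.4]
 [459.  265.7]
 [675.4 296.4]]
mid [572.9 224.8] edges [(218.3, -170.5), (115.9, 95.9), (218.6, 8.1), (110.5, -84.4)]
jar
[[585.5   2.5]]
mid [585.5   2.5] edges [(0.0, 0.0)]
disc
[[459.  -2.]]
mid [459.  -2.] edges [(0.0, 0.0)]
```

```bash
cat >> h.py <<'E'
def go(x,y,z,yaw,s=None):
    s=s or state();Rt=rot(s['ee_rot']);G=rot([180,0,yaw])
    print('at',np.round(s['ee_pos'],1),np.round(s['ee_rot'],2),'F',np.round(s['force'],1),'t',s['time_s'])
    print('turn',np.round(np.degrees((Rt.inv()*G).as_rotvec()),2),'shift',np.round(Rt.inv().apply(np.array([x,y,z])-s['ee_pos']),1))
E
python3 - <<'E'
from h import *
go(580.8,-149.5,215,86.5)
E
```

```text
at [207.2 536.1 213.4] [-179.94   -0.    158.87] F [-0.1  0.2 -0.9] t 0.2
turn [-5.000e-02  4.000e-02  7.237e+01] shift [-595.6 -504.8   -1. ]
```

Request:
{"name": "carry_out", "arguments": {"commands": [[0,0,72.4,-596,-505,-1,1],[0,0,72.4,-596,-505,-1,1],[0,0,72.4,-596,-505,-1,1],[0,0,72.4,-596,-505,-1,1],[0,0,72.4,-596,-505,-1,1],[0,0,72.4,-596,-505,-1,1],[0,0,72.4,-596,-505,-1,1],[0,0,72.4,-596,-505,-1,1],[0,0,72.4,-596,-505,-1,1],[0,0,72.4,-596,-505,-1,1],[0,0,72.4,-596,-505,-1,1],[0,0,72.4,-596,-505,-1,1],[0,0,72.4,-596,-505,-1,1],[0,0,72.4,-596,-505,-1,1],[0,0,72.4,-596,-505,-1,1],[0,0,72.4,-596,-505,-1,1],[0,0,72.4,-596,-505,-1,1],[0,0,72.4,-596,-505,-1,1],[0,0,72.4,-596,-505,-1,1],[0,0,72.4,-596,-505,-1,1]]}}

```text
time_s: 2.2
ee_pos: [580.7, -148.3, 215.2]
ee_rot: [-180.0, -0.0, 86.6]
force: [-0.8, 0.2, 0.1]
gripper_width: 91.1
gripper_force: 0.0
```

```bash
python3 - <<'E'
from h import *
go(580.8,-149.5,91,86.5)
s=state();im=grab_frame('wrist')[:,:,::-1]
cv2.imwrite('pics/w1.png',cv2.resize(im,(800,600)))
c=np.array([580.8,-149.5,135]);u=rot([0,0,-3.5]).apply([1,0,0]);v=rot([0,0,-3.5]).apply([0,1,0])
print(px('wrist',[c+12*u*a+30*v*b for a,b in((1,1),(1,-1),(-1,-1),(-1,1))],s)*1.5625)
E
```

```text
at [ 580.7 -148.3  215.2] [-1.800e+02 -2.000e-02  8.656e+01] F [-0.8  0.2  0.1] t 2.2
turn [-0.   -0.02  0.06] shift [ -1.3   0.2 124.2]
[[419.09177684 255.68361366]
 [417.86214418 362.09734461]
 [374.9265099  362.09688661]
 [373.57557963 255.68328618]]
```

View pics/w1.png

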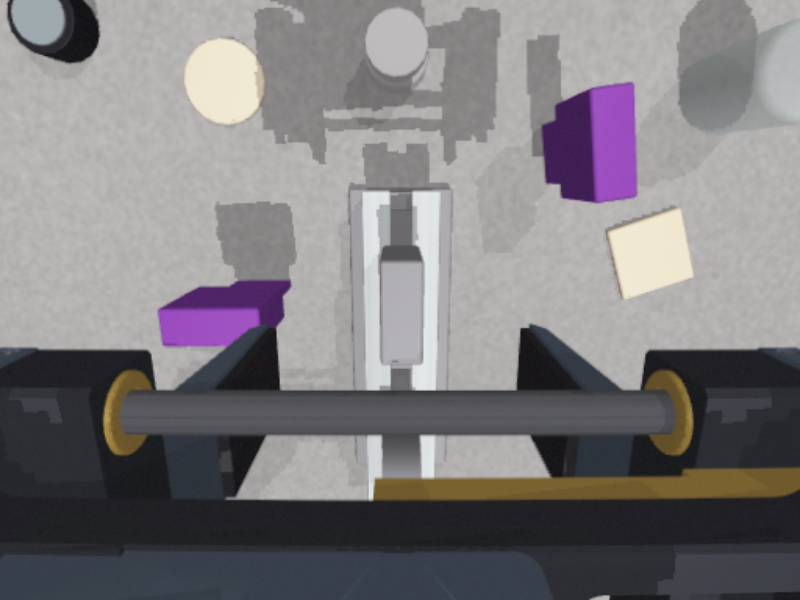

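The wrist view shows the flat handle at about (401,308), between the open fingers. That is about 2 mm in tool y from where it was predicted. The purple pieces at (225,315) and (600,145) stay clear of the fingers. I'll go down and grip.

Request:
{"name": "carry_out", "arguments": {"commands": [[0,0,0,-1,2,20,1],[0,0,0,-1,2,40,1],[0,0,0,-1,2,60,1],[0,0,0,-1,2,80,1],[0,0,0,-1,2,95,1],[0,0,0,-1,2,108,1],[0,0,0,-1,2,116,1],[0,0,0,-1,2,122,1],[0,0,0,-1,2,124,1],[0,0,0,-1,2,124,1],[0,0,0,-1,2,124,1],[0,0,0,-1,2,124,0.2],[0,0,0,-1,2,124,0.0],[0,0,0,-1,2,124,-0.2],[0,0,0,-1,2,124,-0.4],[0,0,0,-1,2,124,-0.6],[0,0,0,-1,2,124,-0.8],[0,0,0,-1,2,124,-0.8],[0,0,0,-1,2,124,-0.8],[0,0,0,-1,2,124,-0.8]], "force": 25}}

```text
time_s: 4.25
ee_pos: [583.0, -150.6, 90.9]
ee_rot: [-180.0, -0.0, 86.5]
force: [-0.3, 0.4, 0.5]
gripper_width: 24.1
gripper_force: 25.0
```

Request:
{"name": "carry_out", "arguments": {"commands": [[0,0,0,0,0,-2,-0.8],[0,0,0,0,0,-6,-0.8],[0,0,0,0,0,-14,-0.8],[0,0,0,0,0,-26,-0.8],[0,0,0,0,0,-40,-0.8],[0,0,0,0,0,-55,-0.8],[0,0,0,0,0,-70,-0.8],[0,0,0,0,0,-85,-0.8],[0,0,0,0,0,-100,-0.8],[0,0,0,0,0,-115,-0.8],[0,0,0,0,0,-125,-0.8],[0,0,0,0,0,-130,-0.8],[0,0,0,0,0,-130,-0.8],[0,0,0,0,0,-130,-0.8]]}}

```text
time_s: 5.65
ee_pos: [582.7, -150.6, 220.4]
ee_rot: [-179.9, -0.0, 86.5]
force: [0.3, -0.0, -2.6]
gripper_width: 24.4
gripper_force: 25.0
```

```bash
python3 - <<'E'
from h import *
go(563.1,221.7,221,96.2); print(state()['torque'],state()['gripper_width'])
E
```

```text
at [ 582.7 -150.6  220.4] [-1.7994e+02 -2.0000e-02  8.6470e+01] F [ 0.3 -0.  -2.6] t 5.65
turn [-0.06 -0.02 -9.73] shift [370.3 -42.5  -0.4]
[-0.07833349  0.10389268 -0.03752951] 24.445869259100334
```

Request:
{"name": "carry_out", "arguments": {"commands": [[0,0,-0.3,10,-1,0,-0.8],[0,0,-1,28,-3,0,-0.8],[0,0,-1.5,52,-6,0,-0.8],[0,0,-2,78,-9,0,-0.8],[0,0,-3,106,-12,0,-0.8],[0,0,-3.5,134,-15,0,-0.8],[0,0,-4,162,-19,0,-0.8],[0,0,-5,190,-22,0,-0.8],[0,0,-6,218,-25,0,-0.8],[0,0,-6.5,246,-28,0,-0.8],[0,0,-7,274,-31,0,-0.8],[0,0,-8,300,-34,0,-0.8],[0,0,-8.5,324,-37,0,-0.8],[0,0,-9,344,-39,0,-0.8],[0,0,-9.5,360,-41,0,-0.8],[0,0,-9.7,368,-42,0,-0.8],[0,0,-9.7,370,-42.5,0,-0.8],[0,0,-9.7,370,-42.5,0,-0.8],[0,0,-9.7,370,-42.5,0,-0.8]]}}

```text
time_s: 7.55
ee_pos: [563.5, 220.5, 221.0]
ee_rot: [-180.0, 0.0, 96.1]
force: [0.5, -0.7, -1.8]
gripper_width: 23.8
gripper_force: 25.0
```

```bash
python3 - <<'E'
from h import *
go(563.1,221.7,170,96.2)
s=state();im=grab_frame('wrist')[:,:,::-1]
cv2.imwrite('pics/w2.png',cv2.resize(im,(800,600),interpolation=cv2.INTER_CUBIC))
# gap ends from top-cam estimate, and expected blade foot (tool y=0)
print('gap',px('wrist',[[567.9,176.5,87],[558.4,266.9,87]],s)*1.5625)
G=rot(s['ee_rot']);print('foot',px('wrist',[s['ee_pos']+G.apply([a,b,76]) for a in(-22,22) for b in(-3,3)],s)*1.5625)
print('tooly=0 at z87',px('wrist',[s['ee_pos']+G.apply([a,0,s['ee_pos'][2]-87]) for a in(-22,22,45)],s)*1.5625)
E
```

```text
at [563.5 220.5 221. ] [-1.7999e+02  2.0000e-02  9.6130e+01] F [ 0.5 -0.7 -1.8] t 7.55
turn [-0.01  0.02 -0.07] shift [ 1.2 -0.3 51. ]
gap [[396.24150904 349.81315718]
 [396.33176084 213.23804593]]
foot [[390.95388147 348.92917209]
 [401.95363454 348.91942347]
 [390.58415961 269.55619592]
 [402.07411415 269.54539287]]
tooly=0 at z87 [[396.6305287  318.28455962]
 [396.53547033 252.34452755]
 [396.48338166 215.97979237]]
```

View pics/w2.png

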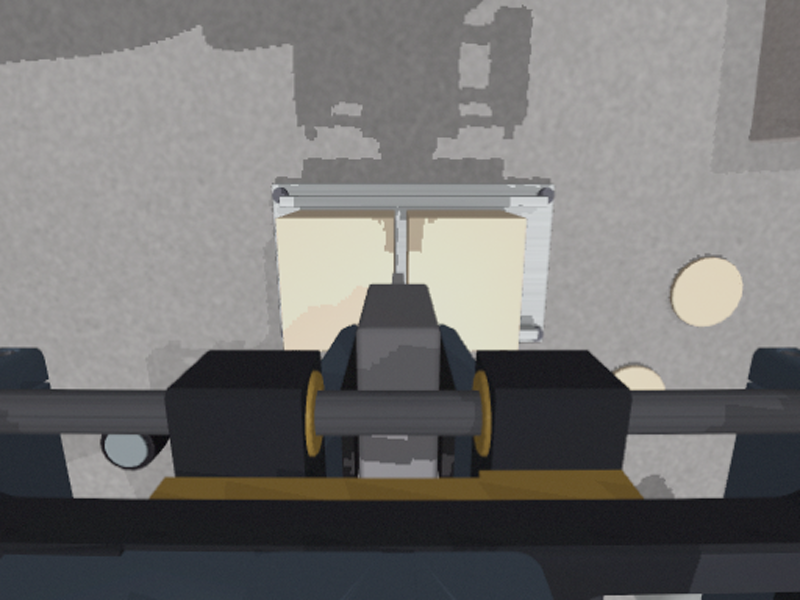

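The wrist view shows the far end of the gap at (401,213), with the handle centre at about (397.5,285). The gap is therefore about 1–2 mm in +tool y. I'll lower to 10 mm above the blocks and compare blade with gap in the side camera, which looks along the gap.

Request:
{"name": "carry_out", "arguments": {"commands": [[0,0,0,1,1,8,-0.8],[0,0,0,1,1,18,-0.8],[0,0,0,1,1,28,-0.8],[0,0,0,1,1,36,-0.8],[0,0,0,1,1,42,-0.8],[0,0,0,1,1,44,-0.8],[0,0,0,1,1,44,-0.8],[0,0,0,1,1,44,-0.8]]}}

```text
time_s: 8.4
ee_pos: [564.6, 222.5, 177.3]
ee_rot: [180.0, -0.0, 96.2]
force: [-0.2, -0.4, -1.5]
gripper_width: 23.8
gripper_force: 25.0
```

```bash
python3 - <<'E'
from h import *
go(563.1,221.7,163,96.2)
s=state();im=grab_frame('side')[:,:,::-1];iw=grab_frame('wrist')[:,:,::-1]
G=rot(s['ee_rot']);P=[s['ee_pos']+G.apply([-22,b,76]) for b in(-3,3)]
u=px('side',P);print('foot pred',u)
x,y=np.round(u.mean(0)).astype(int)
x0,y0=x-25,y-30
g=px('side',[[567.9-4.5,176.5-.5,87],[567.9+4.5,176.5+.5,87]]);print('gap pred',(g-[x0,y0]+.5)*8-.5)
print('foot crop',(u-[x0,y0]+.5)*8-.5, x0,y0)
a=cv2.resize(im[y0:y0+65,x0:x0+50],None,fx=8,fy=8,interpolation=cv2.INTER_CUBIC)
b=cv2.resize(iw[125:190,231:281],None,fx=8,fy=8,interpolation=cv2.INTER_CUBIC)
cv2.imwrite('pics/s2.png',np.hstack([a,b]))
E
```

```text
at [564.6 222.5 177.3] [ 1.7995e+02 -2.0000e-02  9.6170e+01] F [-0.2 -0.4 -1.5] t 8.4
turn [ 0.05 -0.02 -0.03] shift [-0.6 -1.6 14.3]
foot pred [[224.35796581 130.82797591]
 [227.08358284 130.18171338]]
gap pred [[211.1402516  342.35450252]
 [244.18280222 334.1493681 ]]
foot crop [[190.36372649 242.12380727]
 [212.16866269 236.95370706]] 201 101
```

View pics/s2.png

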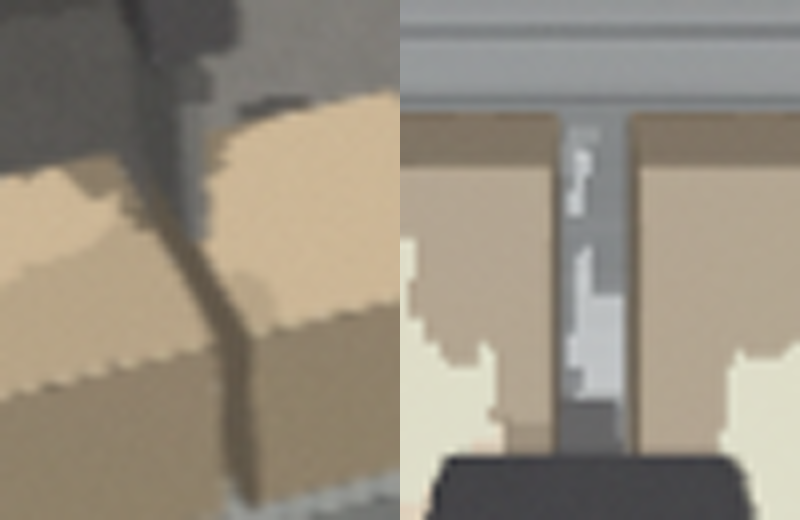

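In the side crop the blade foot at about (198,240) hangs in line with the gap, whose near mouth spans (213,347) to (247,335). The prediction for an aligned blade agrees within about 0.5 mm. In the wrist crop the gap centre at 596 and the handle centre at 592 also agree within about 0.5 mm. I'll lower gently while watching the force.

Request:
{"name": "carry_out", "arguments": {"commands": [[0,0,0,-0.7,0.2,4,-0.8],[0,0,0,-0.7,0.2,8,-0.8],[0,0,0,-0.7,0.2,11,-0.8],[0,0,0,-0.7,0.2,12,-0.8],[0,0,0,-0.7,0.2,13,-0.8],[0,0,0,-0.7,0.2,14,-0.8],[0,0,0,-0.7,0.2,14.5,-0.8],[0,0,0,-0.7,0.2,15,-0.8],[0,0,0,-0.7,0.2,15,-0.8]]}}

```text
time_s: 9.4
ee_pos: [564.6, 221.7, 162.0]
ee_rot: [180.0, -0.0, 96.2]
force: [0.9, -0.0, -2.3]
gripper_width: 24.1
gripper_force: 25.0
```

Request:
{"name": "carry_out", "arguments": {"commands": [[0,0,0,0,0,0.5,-0.8],[0,0,0,0,0,1,-0.8],[0,0,0,0,0,1.5,-0.8],[0,0,0,0,0,2,-0.8],[0,0,0,0,0,2,-0.8]]}}

```text
time_s: 9.9
ee_pos: [564.6, 221.7, 159.8]
ee_rot: [-180.0, -0.0, 96.2]
force: [1.0, -0.4, -2.3]
gripper_width: 24.0
gripper_force: 25.0
```

Request:
{"name": "carry_out", "arguments": {"commands": [[0,0,0,0,0,0.7,-0.8],[0,0,0,0,0,1.5,-0.8],[0,0,0,0,0,2.2,-0.8],[0,0,0,0,0,3,-0.8],[0,0,0,0,0,4,-0.8],[0,0,0,0,0,4,-0.8]]}}

```text
time_s: 10.5
ee_pos: [564.5, 221.6, 155.8]
ee_rot: [-180.0, 0.0, 96.2]
force: [-0.1, 0.4, -1.9]
gripper_width: 24.1
gripper_force: 25.0
```

The blade is about 7 mm into the gap with no contact force. I'll continue down.

Request:
{"name": "carry_out", "arguments": {"commands": [[0,0,0,0,0,2,-0.8],[0,0,0,0,0,4,-0.8],[0,0,0,0,0,6,-0.8],[0,0,0,0,0,8,-0.8],[0,0,0,0,0,10,-0.8],[0,0,0,0,0,12,-0.8],[0,0,0,0,0,14,-0.8],[0,0,0,0,0,16,-0.8],[0,0,0,0,0,18,-0.8],[0,0,0,0,0,20,-0.8],[0,0,0,0,0,20,-0.8]]}}

```text
time_s: 11.6
ee_pos: [564.4, 221.6, 135.6]
ee_rot: [-180.0, 0.0, 96.2]
force: [0.5, -0.2, -3.1]
gripper_width: 23.9
gripper_force: 25.0
```

Request:
{"name": "carry_out", "arguments": {"commands": [[0,0,0,0,0,2,-0.8],[0,0,0,0,0,4,-0.8],[0,0,0,0,0,6,-0.8],[0,0,0,0,0,8,-0.8],[0,0,0,0,0,10,-0.8],[0,0,0,0,0,12,-0.8],[0,0,0,0,0,14,-0.8],[0,0,0,0,0,16,-0.8],[0,0,0,0,0,18,-0.8],[0,0,0,0,0,20,-0.8],[0,0,0,0,0,22,-0.8],[0,0,0,0,0,24,-0.8],[0,0,0,0,0,26,-0.8],[0,0,0,0,0,28,-0.8],[0,0,0,0,0,29,-0.8],[0,0,0,0,0,29,-0.8]]}}

```text
time_s: 13.2
ee_pos: [564.5, 221.7, 106.8]
ee_rot: [-180.0, -0.0, 96.2]
force: [0.2, -0.0, -2.4]
gripper_width: 23.6
gripper_force: 25.0
```

Request:
{"name": "carry_out", "arguments": {"commands": [[0,0,0,0,0,0.5,-0.8],[0,0,0,0,0,1,-0.8],[0,0,0,0,0,1.5,-0.8],[0,0,0,0,0,2,-0.8],[0,0,0,0,0,2.5,-0.8],[0,0,0,0,0,2.5,-0.8]]}}

```text
time_s: 13.8
ee_pos: [564.6, 221.7, 104.4]
ee_rot: [-180.0, -0.0, 96.2]
force: [0.3, 0.4, -1.6]
gripper_width: 23.7
gripper_force: 25.0
```

Request:
{"name": "carry_out", "arguments": {"commands": [[0,0,0,0,0,0.3,-0.8],[0,0,0,0,0,0.6,-0.8],[0,0,0,0,0,0.9,-0.8],[0,0,0,0,0,1.2,-0.8],[0,0,0,0,0,1.2,-0.8]]}}

```text
time_s: 14.3
ee_pos: [564.6, 221.7, 103.2]
ee_rot: [-180.0, -0.0, 96.2]
force: [-0.6, 0.0, -2.0]
gripper_width: 23.8
gripper_force: 25.0
```

Request:
{"name": "carry_out", "arguments": {"commands": [[0,0,0,0,0,0.3,-0.8],[0,0,0,0,0,0.6,-0.8],[0,0,0,0,0,0.8,-0.8],[0,0,0,0,0,0.8,-0.8]]}}

```text
time_s: 14.7
ee_pos: [564.7, 221.7, 102.9]
ee_rot: [180.0, -0.0, 96.2]
force: [-1.8, -1.3, 1.5]
gripper_width: 23.9
gripper_force: 25.0
```

Request:
{"name": "carry_out", "arguments": {"commands": [[0,0,0,0,0,0.2,-0.8],[0,0,0,0,0,0.4,-0.8],[0,0,0,0,0,0.4,-0.8]]}}

```text
time_s: 15.0
ee_pos: [564.7, 221.7, 102.9]
ee_rot: [180.0, -0.0, 96.2]
force: [-2.3, 0.2, 5.9]
gripper_width: 24.1
gripper_force: 25.0
```

```bash
python3 - <<'E'
from h import *
go(564.6,221.7,103,96.2)
im=grab_frame('side')[:,:,::-1]
cv2.imwrite('pics/s3.png',cv2.resize(im[60:190,160:300],None,fx=4.3,fy=4.3,interpolation=cv2.INTER_CUBIC))
E
```

```text
at [564.7 221.7 102.9] [ 1.7997e+02 -1.0000e-02  9.6170e+01] F [-2.3  0.2  5.9] t 15.0
turn [ 0.03 -0.01 -0.03] shift [ 0.  -0.1 -0.1]
```

View pics/s3.png

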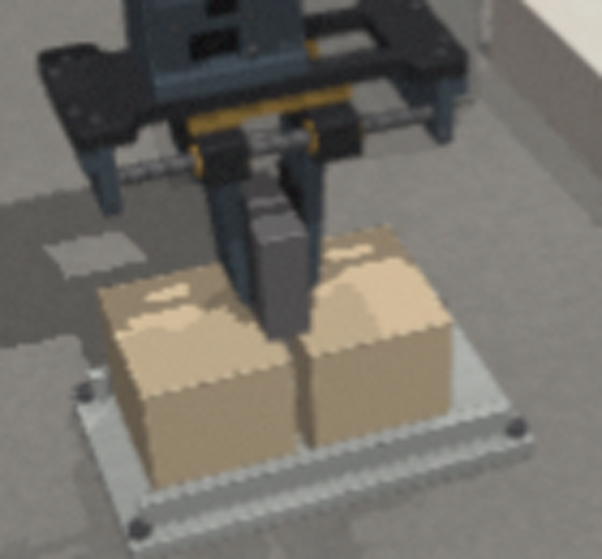

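The side view shows the handle's shoulder seated on both blocks at (285,335), with 103 mm reached and about 8 N of contact force. I'll release and withdraw.

Request:
{"name": "carry_out", "arguments": {"commands": [[0,0,0,0,0,-0.5,-0.8],[0,0,0,0,0,-0.5,-0.4],[0,0,0,0,0,-0.5,-0.2],[0,0,0,0,0,-0.5,0],[0,0,0,0,0,-0.5,0.2],[0,0,0,0,0,-0.5,0.4],[0,0,0,0,0,-0.5,0.4],[0,0,0,0,0,-4,0.4],[0,0,0,0,0,-14,0.4],[0,0,0,0,0,-28,0.4],[0,0,0,0,0,-45,0.4],[0,0,0,0,0,-65,0.4],[0,0,0,0,0,-85,0.4],[0,0,0,0,0,-105,0.4],[0,0,0,0,0,-125,0.4],[0,0,0,0,0,-140,0.4],[0,0,0,0,0,-145,0.4],[0,0,0,0,0,-145,0.4]]}}

```text
time_s: 16.85
ee_pos: [565.0, 221.8, 248.3]
ee_rot: [179.9, -0.0, 96.2]
force: [0.9, -0.5, -1.2]
gripper_width: 64.1
gripper_force: 0.0
```

```bash
python3 - <<'E'
from h import *
go(564.6,221.7,248,96.2);print(state()['gripper_width'])
cv2.imwrite('pics/s4.png',cv2.resize(grab_frame('side')[:,:,::-1],(800,600)))
E
```

```text
at [565.  221.8 248.3] [ 1.7987e+02 -4.0000e-02  9.6170e+01] F [ 0.9 -0.5 -1.2] t 16.85
turn [ 0.13 -0.04 -0.03] shift [-0.1 -0.4  0.3]
64.11307483424503
```

View pics/s4.png

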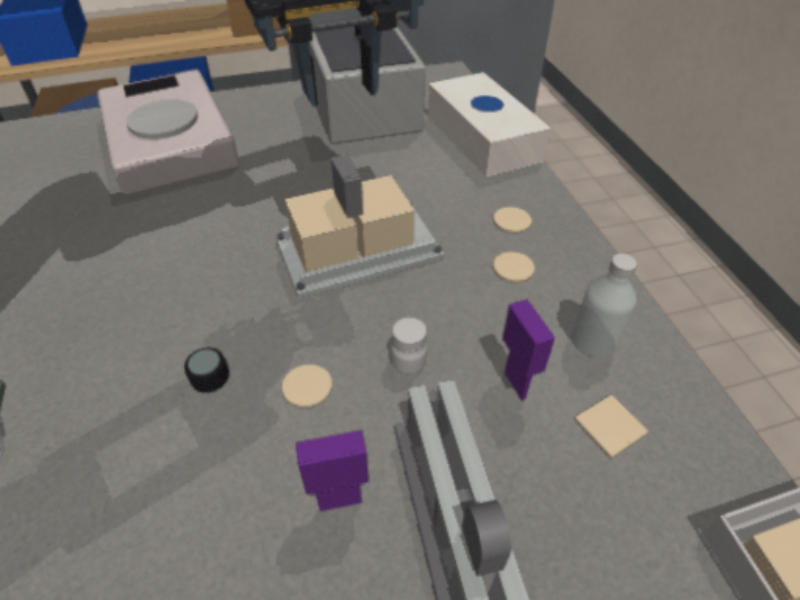

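The gauge stands home in the gap at (348,185) and the gripper is clear of it. The jar at (408,345), the disc at (307,385) and the domed gauge at (488,535) are where they were. I'm handing in the job.

```bash
python3 -c "
import workcell
print(workcell.workorder.job_done())"
```

```text
the job is handed in; nothing more can be done
None
```

The thin gauge stands fully home in the gap, about midway along it; it was released cleanly with only a few newtons of contact, the other gauge, jar and disc were not moved, and the job is handed in at about 17 s.

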